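# Slide the heavy tool tote home against the bench stop

### The arm

A 6-joint arm with a two-finger parallel gripper is mounted at the origin on the work surface. World frame = base frame: x ahead of the robot, y to its left, z up, the work surface at z = 0. Lengths are in m, angles in rad, forces in N, time in s.
With the tool pointing down it reaches from about 0.3 to 1 m from the base axis. Payload 5.1 kg.
Tool frame: the origin (TCP) lies midway between the tips of the shut fingers; the grasp point (between the pads) lies 19 mm behind it; x points along the fingers, z is the direction in which the jaws open and shut, and the axes are right-handed (so a half turn about x gives the same grasp; the last joint's range is limited). The gripper opens to 95 mm and grips with 3 to 60 N. Pads are 20 mm wide; open, the fingers measure 119 mm over their backs; the gripper's body (75 mm by 180 mm) begins 59 mm behind the grasp point.
Start: joints at [1.051, 0.124, 1.65, -0, 1.367, -0.083], TCP at [0.275, 0.589, 0.215] pointing down, gripper open.
Joint ranges: [-2.61, 2.61], [-1.02, 2.33], [0.03, 2.71], [-1.35, 4.49], [0.32, 2.68], [-2.91, 2.91]. Speed limits (rad/s): [2.57, 2.57, 3.14, 3.14, 3.14, 3.14].

### API

Orientations are given as a unit quaternion [x, y, z, w].
In Python, from station import robot gives the robot as it stands.
- The arm moves only by the tool move_arm, never from a script. Its arguments are lists of equal length, an entry for each row: "fingers": the closure, from 0 (fully open) to 1 (shut); "translation": the shift along the tool's x, y, z in units of 40 mm (1.0 is 40 mm), a list of three; "spin": the turn about the tool's x in units of 8 degrees (1.0 is 8 degrees). A call has 1 to 12 rows; each row shifts and turns the commanded pose from where the row before left it, along the tool's axes as they then stand; what a row does not reach is not made up. A row lasts 1/10 s, in which the tool goes at most 50 mm and 8.59 degrees, less where a joint would pass 70% of its speed; a pose out of reach is approached as far as the arm can. A call is refused whole if a number of a shift passes 1 or a number of a turn 1, either way. A call with a gripper value outside its range is refused whole. The fingers move at their own pace and stop on an object; "force" is the grip in N (left out, the last holds). Time passes only in rows, so rows that do not move let the fingers close. It gives the time, the measured TCP pose, the force and the opening at its end, in the units of the state.
- robot.observe(): the state, without advancing time (a new reading comes with each control period).
- robot.capture(name): name is "scene" or "top" or "wrist"; returns (picture, depth): 420x560x3 uint8, red, green, blue; 420x560 float32, m along the optical axis (not along the pixel's ray), 0 where there is no reading.
- robot.calibration(name): a dict with "K" (3x3 intrinsics, pixels), "distortion" ([k1, k2, p1, p2, k3] as OpenCV has them; the pictures are not rectified), "world_to_cam" (4x4, takes a point from world to camera coordinates); the wrist camera has in their place "hand_eye" (4x4, takes a point from camera to tool coordinates, whose origin is the TCP and whose axes are the tool frame's). Camera axes: x right, y down, z forward; pixel columns grow to the right and rows downward; lengths in m; the calibration is good to about 2 mm. A picture is of the moment at which its call begins: read the wrist's pose just before it. calibration takes no time and is no camera call.
- robot.finish_job(): hands the job in, once; it reports no verdict.
The state is a dict: "time": time; "joints": joint angles; "qvel": joint speeds; "joint_torque": joint torques, N m; "tcp_pos": TCP position; "orientation": TCP orientation; "wrist_force": force on the tool from outside, world axes, zero at the start; "moment": the same for the moment, N m; "grip_width": opening from 0.0 (shut) to 1.0 (fully open).
Only numpy, scipy, OpenCV 4.12 (cv2) and the standard library are available. Lean on these libraries where they do the work, as an engineer would, in place of code of your own. Each camera call takes 0.05 s, during which the arm holds its last target.

### The job

Push the heavy wooden tool tote across the table into the gap between the large paint tin and the grey storage box, until its long side sits snug and square against the timber stop. It stands on close-set, grippy feet and tips easily, so push with the fingers low near its base and let it slide flat: do not tip it, lift it or use its carrying handle. Leave the tins standing in it, and disturb nothing else on the table.

Things in the scene. Friction and masses are not known exactly. Their poses are not given: they have to be found in the camera images.
- tote: Lacquered plywood tool tote, loose, 1.6 kg loaded: 100 mm (x) by 280 mm (y), plain slippery walls from 6 to 76 mm above the table; only its handle is taller. 4 rubber feet inset 22 mm from the long sides, friction 0.85: pushed on a long side below 35 mm it slides (10 to 20 N), near their top it tips. Origin: middle of its underside at table level; z up; sides at x = -50 (robot's side) and +50, ends at y = -140 and +140 mm.
- tote_handle: The tote's carrying handle, fixed to it, not to be touched: two wooden uprights 24 mm (x) by 12 mm (y) at x = 0, y = -97.5 and +97.5 mm, up to 200 mm above the table, joined by a 22 mm round rail along y, its axis 186 mm up. Origin and axes as the tote's.
- stop: Straight timber batten fixed across the far part of the table: 45 mm (x) by 940 mm (y) by 45 mm high, bolted down by black star knobs at its ends. Origin: middle of its underside; x points away from the robot, square to it, y along it; its face towards the robot is at x = -22.5 mm. The middle of the gap is at its y = 0; the tote is home at x = -72.5 mm in this frame, its y parallel to the batten.
- paint_tin: Large paint tin, loose, 0.9 kg, 100 mm diameter, 75 mm tall, standing at the stop on the +y side of the gap, its centre 212 to 223 mm from the middle of the gap. Origin: centre of its underside.
- storage_box: Dark grey plastic storage box holding lengths of rod, loose, 1.5 kg, 95 mm (x) by 190 mm (y) by 75 mm tall, standing at the stop on the -y side of the gap, its centre 257 to 268 mm from the middle of the gap. Origin: centre of its underside. The clear gap between tin and box is 325 to 345 mm.
- small_tin0: One of three small tins standing loose in a row in the tote (57 mm diameter, 56 mm tall, 0.17 kg), at the tote's y = -60 mm; its top is 71 mm above the table. Origin: centre of its underside.
- small_tin1: One of three small tins standing loose in a row in the tote (57 mm diameter, 56 mm tall, 0.17 kg), at the tote's y = 0 mm; its top is 71 mm above the table. Origin: centre of its underside.
- small_tin2: One of three small tins standing loose in a row in the tote (57 mm diameter, 56 mm tall, 0.17 kg), at the tote's y = 60 mm; its top is 71 mm above the table. Origin: centre of its underside.
- pliers: Bystander: combination pliers lying flat near the robot, 175 mm long, 56 mm wide, 15 mm high. Origin: at the pivot; jaws towards its +x, handles towards -x.
- tape_measure: Bystander: black tape measure lying flat near the robot, 68 by 66 mm, 34 mm high. Origin: centre of its underside.
- screwdriver: Bystander: screwdriver lying on the table to the robot's left, about 200 mm long along its x, 30 mm high. Origin: centre of its underside.
- glue_bottle: Bystander: white bottle standing to the robot's right, 58 mm diameter, 170 mm tall. Origin: centre of its underside.

How it is judged:
By the outcome, as a careful person would: the job done as asked, in the order asked, and still so for the second after the job is handed in, with the robot touching nothing.
It also fails if it takes over 72 s, if anything falls off the work surface, if the arm or the gripper's body presses on something with over 40 N, if the wrist force passes 120 N, or if a joint passes its speed limit or range.

## Working session

There is one attempt and no reset: what is moved stays moved. The work goes in short steps, Python scripts to look and compute and a tool call to move; the robot and the scene stay as the last step left them, time stands still between calls to the robot, and variables do not carry over. Pictures are saved under pics/ and viewed, and the job is handed in when it is done.

Besides the shell and the picture viewer there is one more tool, called after "Call:" as a command line: name --pt "numbers of a row" for each row, then --argument value for the rest. move_arm: Moves the arm, as the interface text tells. Its arguments: {"type":"object","properties":{"fingers":{"type":"array"},"translation":{"type":"array"},"spin":{"type":"array"},"force":{"type":"number"}},"required":["fingers","translation","spin"]}

```bash
mkdir -p pics; ls; cat > h.py <<'E'
import numpy as np, cv2
from station import robot
def save(n,p): cv2.imwrite('pics/'+n+'.png',cv2.cvtColor(p,cv2.COLOR_RGB2BGR))
def cloud(name,depth,T=None):
    c=robot.calibration(name);K=np.array(c['K']);D=np.array(c['distortion'])
    h,w=depth.shape;u,v=np.meshgrid(np.arange(w),np.arange(h))
    p=cv2.undistortPoints(np.stack([u,v],-1).reshape(-1,1,2).astype(float),K,D).reshape(h,w,2)
    P=np.concatenate([p*depth[...,None],depth[...,None]],-1)
    M=np.linalg.inv(np.array(c['world_to_cam'])) if T is None else T
    W=P@M[:3,:3].T+M[:3,3]; W[depth==0]=np.nan
    return W
E
python3 - <<'E'
from h import *
for n in ['scene','top']:
    p,d=robot.capture(n);save(n+'0',p);np.savez(''+n+'0.npz',p=p,d=d)
s=robot.observe();print(s)
E
```

```text
pics
{'time': 0.1, 'joints': array([ 1.05144506e+00,  1.24431144e-01,  1.65149570e+00,  2.13541525e-05,
        1.36750364e+00, -8.26002561e-02]), 'qvel': array([-0.0009322 , -0.00143061, -0.00318729,  0.00048704,  0.00243461,
        0.00089349]), 'joint_torque': array([ 7.09598362e-05, -4.18887162e+01, -3.61094034e+01,  7.76234153e-02,
        4.62333206e-02, -1.00455329e-04]), 'tcp_pos': array([0.27468858, 0.58848396, 0.2135403 ]), 'orientation': array([-0.38009794,  0.59702636,  0.37950583,  0.59586945]), 'wrist_force': array([-0.42669861,  0.80330886, -0.18598959]), 'moment': array([-0.04106807,  0.02626313, -0.06972297]), 'grip_width': 1.0004604961109038}
```

View pics/scene0.png

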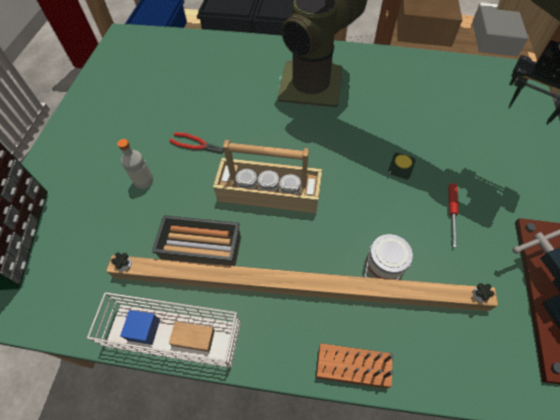

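View pics/top0.png

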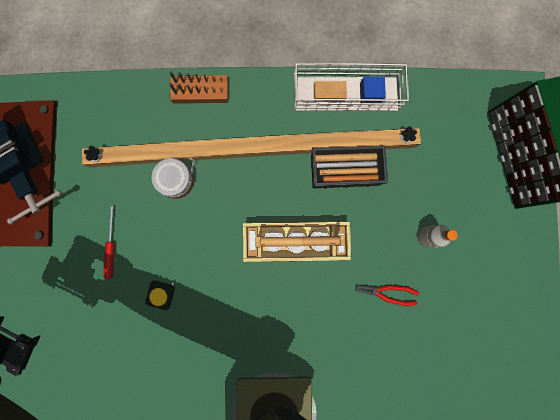

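The top view shows the tote at about (297,241). The paint tin is at (173,178), the box at (349,166), and the batten runs from (92,155) to (410,135), slightly tilted. The gap centre is near column 252, so the tote needs a sideways shift as well as a forward one. Next I'll measure it.

```bash
cat > m.py <<'E'
from h import *
def rect(W,m,zlo,zhi,box):
    x,y,z=W[...,0],W[...,1],W[...,2]
    k=(z>zlo)&(z<zhi)&(x>box[0])&(x<box[1])&(y>box[2])&(y<box[3])
    P=W[k][:,:2].astype(np.float32)
    return P,cv2.minAreaRect(P) if len(P)>5 else None
E
python3 - <<'E'
from m import *
for n in ['top','scene']:
    f=np.load(n+'0.npz');W=cloud(n,f['d'])
    z=W[...,2]; print(n,'table z',np.nanmedian(z))
    def at(u,v): print((u,v),W[v,u].round(3))
    if n=='top':
        for q in [(92,155),(410,135),(250,146),(173,178),(349,168),(297,241),(258,241),(245,241),(297,224),(297,259),(385,293),(158,296),(109,260),(440,235),(263,400),(300,330),(213,300)]: at(*q)
    np.save(n+'W.npy',W)
E
```

```text
top table z 0.0008439722262473248
(92, 155) [0.711 0.478 0.078]
(410, 135) [ 0.755 -0.376  0.079]
(250, 146) [0.736 0.056 0.044]
(173, 178) [0.645 0.258 0.075]
(349, 168) [ 0.672 -0.213  0.045]
(297, 241) [ 0.475 -0.058  0.198]
(258, 241) [0.476 0.032 0.2  ]
(245, 241) [0.477 0.069 0.077]
(297, 224) [ 0.52  -0.066  0.08 ]
(297, 259) [ 0.429 -0.065  0.075]
(385, 293) [ 0.327 -0.315 -0.001]
(158, 296) [0.333 0.308 0.034]
(109, 260) [0.43  0.447 0.023]
(440, 235) [ 0.484 -0.425  0.13 ]
(263, 400) [0.058 0.029 0.053]
(300, 330) [ 0.23  -0.075 -0.   ]
(213, 300) [0.316 0.164 0.002]
scene table z 0.00026557532911319903
```

```bash
cat >> m.py <<'E'
def stop(W):
    x,y,z=W[...,0],W[...,1],W[...,2]
    k=(z>.040)&(z<.050)&(x>.68)&(x<.79)&(y>-.34)&(y<.44)&~((x<.74)&(y<-.1)&(x<.715))
    # per y-bin edges
    P=W[k]; 
    xs=[];
    for yb in np.arange(-.10,.20,.02):
        q=P[(abs(P[:,1]-yb)<.01)]
        if len(q)>5: xs.append((yb,np.percentile(q[:,0],3),np.percentile(q[:,0],97)))
    xs=np.array(xs); return np.polyfit(xs[:,0],xs[:,1],1),np.polyfit(xs[:,0],xs[:,2],1)
def tote(W,box=(.3,.75,-.25,.25)):
    P,r=rect(W,None,.068,.085,box)
    return r
E
python3 - <<'E'
from m import *
for n in ['top','scene']:
    W=np.load(n+'W.npy');print(n)
    a,b=stop(W);print('stop near,far x=ay+b',a.round(4),b.round(4))
    print('tote rim',rect(W,0,.070,.085,(.3,.6,-.3,.2))[1])
    P,_=rect(W,0,.068,.08,(.55,.7,.15,.35));print('tin',cv2.minEnclosingCircle(P))
    print('box',rect(W,0,.070,.08,(.55,.73,-.36,-.08))[1])
    print('handle',rect(W,0,.185,.21,(.3,.6,-.3,.2))[1])
    print('pliers',rect(W,0,.006,.025,(.25,.42,-.45,-.1))[1])
    print('tape',rect(W,0,.028,.045,(.25,.42,.2,.4))[1])
    print('driver',rect(W,0,.006,.045,(.25,.6,.38,.5))[1])
    print('bottle',rect(W,0,.05,.18,(.35,.6,-.55,-.35))[1])
E
```

```text
top
stop near,far x=ay+b [-0.0504  0.7201] [-0.046   0.7629]
tote rim ((0.4748092591762543, -0.06517493724822998), (0.2806752324104309, 0.10032074898481369), 89.94613647460938)
tin ((0.6498098969459534, 0.26659953594207764), 0.05080657824873924)
box ((0.6751438975334167, -0.20958459377288818), (0.10452564805746078, 0.1991986632347107), 1.8931938409805298)
handle ((0.47493624687194824, -0.06610766053199768), (0.20582278072834015, 0.022029949352145195), 89.94366455078125)
pliers ((0.3347591757774353, -0.27564966678619385), (0.1685953140258789, 0.3467978835105896), 0.12895707786083221)
tape ((0.33415472507476807, 0.3064157962799072), (0.06458604335784912, 0.06949907541275024), 74.65779876708984)
driver ((0.42592182755470276, 0.4385886788368225), (0.34754955768585205, 0.11757733672857285), 0.4833346903324127)
bottle ((0.4837720990180969, -0.4331880211830139), (0.05564511567354202, 0.05159808695316315), 1.7251280546188354)
scene
stop near,far x=ay+b [-0.0499  0.7232] [-0.0497  0.7658]
tote rim ((0.4772970676422119, -0.06349493563175201), (0.10361054539680481, 0.27818313241004944), 0.08759825676679611)
tin ((0.651378870010376, 0.26777464151382446), 0.05065186694264412)
box ((0.6764323711395264, -0.20832058787345886), (0.10554710030555725, 0.19803886115550995), 2.2061915397644043)
handle ((0.47803258895874023, -0.06322793662548065), (0.02588731050491333, 0.20484305918216705), 0.9029773473739624)
pliers ((0.330272912979126, -0.3292232155799866), (0.09939701855182648, 0.1863340139389038), 16.218387603759766)
tape ((0.33624979853630066, 0.3085530698299408), (0.06551983952522278, 0.0699080154299736), 75.45246124267578)
driver ((0.45530182123184204, 0.44735974073410034), (0.03468000888824463, 0.2517619729042053), 84.87273406982422)
bottle ((0.49296483397483826, -0.4309016466140747), (0.0448727048933506, 0.06057531386613846), 31.856828689575195)
```

```bash
cat >> h.py <<'E'
from scipy.spatial.transform import Rotation as Rn
def st(target=None,yaw=None):
    s=robot.observe();R=Rn.from_quat(s['orientation']).as_matrix()
    zy=np.degrees(np.arctan2(R[1,2],R[0,2]))
    print('t',round(s['time'],2),'tcp',s['tcp_pos'].round(4),'F',s['wrist_force'].round(1),'M',s['moment'].round(2),'w',round(s['grip_width'],3))
    print('tool x',R[:,0].round(4),'y',R[:,1].round(4),'z',R[:,2].round(4),'zdir yaw',round(zy,2),'q6',s['joints'].round(2))
    if target is not None:
        d=np.array(target)-s['tcp_pos'];print('delta tool units',(R.T@d/.04).round(3))
    return s,R
E
python3 -c "
from h import *
st([.476,-.245,.30])"
```

```text
t 0.1 tcp [0.2747 0.5885 0.2135] F [-0.4  0.8 -0.2] M [-0.04  0.03 -0.07] w 1.0
tool x [-9.0e-04 -1.6e-03 -1.0e+00] y [-9.061e-01  4.230e-01  2.000e-04] z [ 0.423   0.9061 -0.0018] zdir yaw 64.98 q6 [ 1.05  0.12  1.65  0.    1.37 -0.08]
delta tool units [ -2.133 -13.374 -16.756]
```

Call:
move_arm --fingers '[0.35,0.35,0.35,0.35,0.35,0.35,0.35,0.35,0.35,0.35]' --pt "-0.3 0 0" --pt "-0.3 0 0" --pt "-0.3 0 0" --pt "-0.3 0 0" --pt "-0.3 0 0" --pt "-0.3 0 0" --pt "-0.3 0 0" --pt "-0.1 0 0" --pt "0 0 0" --pt "0 0 0" --spin '[0.9,0.9,0.9,0.9,0.9,0.9,0.9,0.9,0.92,0]' --force 20

```text
time: 1.1
tcp_pos: [0.2749, 0.5888, 0.3023]
orientation: [-0.0, 0.707, -0.0, 0.707]
wrist_force: [-0.1, 0.0, 0.4]
grip_width: 0.652
```

```bash
python3 -c "
from h import *
st([.476,-.250,.30])"
```

```text
t 1.1 tcp [0.2749 0.5888 0.3023] F [-0.1  0.   0.4] M [-0.08  0.1   0.01] w 0.652
tool x [-3.e-04 -5.e-04 -1.e+00] y [-4.e-04  1.e+00 -5.e-04] z [ 1.e+00  4.e-04 -3.e-04] zdir yaw 0.03 q6 [ 1.05  0.08  1.55 -0.    1.51  1.05]
delta tool units [  0.067 -20.972   5.017]
```

Call:
move_arm --fingers '[0.35,0.35,0.35,0.35,0.35,0.35,0.35,0.35,0.35,0.35,0.35,0.35]' --pt "0 -0.9 0.5" --pt "0 -0.9 0.5" --pt "0 -0.9 0.5" --pt "0 -0.9 0.5" --pt "0 -0.9 0.5" --pt "0 -0.9 0.5" --pt "0 -0.9 0.5" --pt "0 -0.9 0.5" --pt "0 -0.9 0.5" --pt "0 -0.9 0.5" --pt "0 -0.9 0" --pt "0 -0.9 0" --spin '[0,0,0,0,0,0,0,0,0,0,0,0]'

```text
time: 2.3
tcp_pos: [0.475, 0.1553, 0.3019]
orientation: [-0.001, 0.708, 0.001, 0.707]
wrist_force: [-0.0, -0.3, 0.4]
grip_width: 0.648
```

Call:
move_arm --fingers '[0.35,0.35,0.35,0.35,0.35,0.35,0.35,0.35,0.35,0.35,0.35,0.35]' --pt "0 -0.9 0" --pt "0 -0.9 0" --pt "0 -0.9 0" --pt "0 -0.9 0" --pt "0 -0.9 0" --pt "0 -0.9 0" --pt "0 -0.9 0" --pt "0 -0.9 0" --pt "0 -0.9 0" --pt "0 -0.9 0" --pt "0 -0.9 0" --pt "0 -0.3 0" --spin '[0,0,0,0,0,0,0,0,0,0,0,0]'

```text
time: 3.5
tcp_pos: [0.4745, -0.2534, 0.3017]
orientation: [0.0, 0.708, 0.0, 0.707]
wrist_force: [0.1, 0.1, 0.6]
grip_width: 0.651
```

```bash
python3 -c "
from h import *
st([.475,-.250,.015])
p,d=robot.capture('scene');save('scene1',p)
p,d=robot.capture('top');save('top1',p)"
```

```text
t 3.5 tcp [ 0.4745 -0.2534  0.3017] F [0.1 0.1 0.6] M [-0.01  0.01 -0.03] w 0.651
tool x [-1.5e-03  3.0e-04 -1.0e+00] y [0.e+00 1.e+00 3.e-04] z [ 1.     -0.     -0.0015] zdir yaw -0.0 q6 [-0.59 -0.16  1.79 -0.    1.52 -0.59]
delta tool units [7.168 0.084 0.022]
```

View pics/scene1.png

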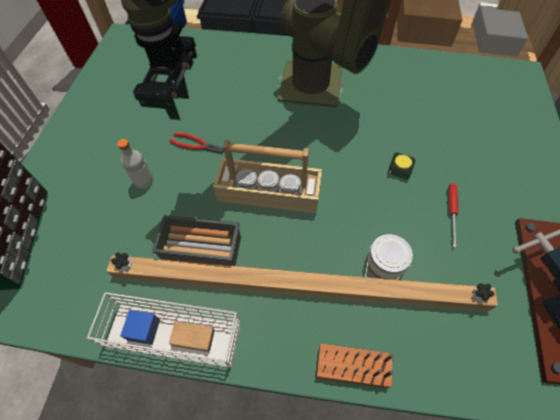

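View pics/top1.png

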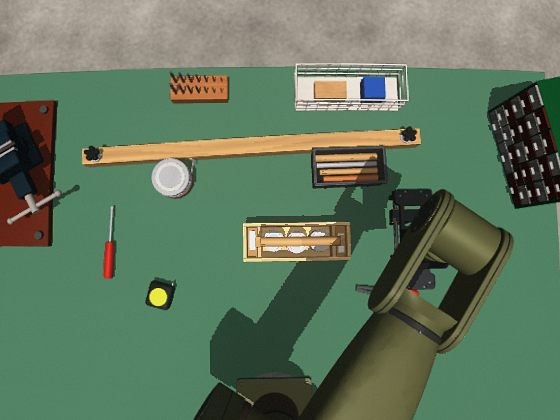

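```bash
python3 -c "
from h import *
p,d=robot.capture('top');W=cloud('top',d)
for q in [(415,195),(432,240),(415,285),(398,240),(445,200),(500,235),(475,235),(420,260),(450,330),(380,380)]: print(q,W[q[1],q[0]].round(3))
x,y,z=W[...,0],W[...,1],W[...,2]
k=(y<-.29)&(z>.18)&(y>-.6)&(x>.3);print(k.sum(),z[k].min(),W[k][z[k].argsort()[:200:20]].round(3))
p,d=robot.capture('scene');W=cloud('scene',d)
x,y,z=W[...,0],W[...,1],W[...,2]
k=(y<-.1)&(z>.22)&(y>-.6)&(x>.3)&(x<.7);print(k.sum(),np.percentile(W[k],[0,5,95,100],axis=0).round(3))
"
```

```text
(415, 195) [ 0.552 -0.257  0.422]
(432, 240) [ 0.47  -0.199  0.638]
(415, 285) [ 0.392 -0.251  0.424]
(398, 240) [ 0.474 -0.355  0.003]
(445, 200) [ 0.521 -0.222  0.63 ]
(500, 235) [ 0.475 -0.301  0.619]
(475, 235) [ 0.475 -0.26   0.632]
(420, 260) [ 0.445 -0.182  0.64 ]
(450, 330) [ 0.356 -0.221  0.633]
(380, 380) [ 0.305 -0.123  0.658]
442 0.5995923885129872 [[ 0.485 -0.309  0.6  ]
 [ 0.483 -0.306  0.614]
 [ 0.48  -0.306  0.617]
 [ 0.477 -0.31   0.62 ]
 [ 0.483 -0.292  0.622]
 [ 0.477 -0.306  0.624]
 [ 0.475 -0.302  0.625]
 [ 0.473 -0.303  0.626]
 [ 0.47  -0.295  0.628]
 [ 0.471 -0.303  0.629]]
5167 [[ 0.385 -0.286  0.301]
 [ 0.426 -0.273  0.355]
 [ 0.563 -0.213  0.565]
 [ 0.569 -0.184  0.588]]
```

```bash
python3 -c "
from h import *
for n in ['top','scene']:
  p,d=robot.capture(n);W=cloud(n,d)
  x,y,z=W[...,0],W[...,1],W[...,2]
  for a in np.arange(.30,.64,.02):
    k=(y<-.1)&(z>a)&(z<a+.02)&(y>-.6)&(x>.35)&(x<.6)
    if k.sum()>8: print(n,round(a-.302,3),k.sum(),'x',np.percentile(x[k],[2,98]).round(3),'y',np.percentile(y[k],[2,98]).round(3))
"
```

```text
top -0.002 14 x [0.44  0.509] y [-0.254 -0.238]
top 0.078 194 x [0.459 0.553] y [-0.249 -0.215]
top 0.098 318 x [0.476 0.559] y [-0.263 -0.215]
top 0.118 1183 x [0.386 0.564] y [-0.282 -0.218]
top 0.158 53 x [0.425 0.488] y [-0.282 -0.217]
top 0.178 155 x [0.425 0.44 ] y [-0.283 -0.235]
top 0.198 9 x [0.439 0.444] y [-0.244 -0.231]
top 0.218 24 x [0.44  0.449] y [-0.242 -0.228]
top 0.238 113 x [0.409 0.492] y [-0.264 -0.176]
top 0.258 597 x [0.374 0.523] y [-0.264 -0.132]
top 0.278 925 x [0.362 0.532] y [-0.262 -0.121]
top 0.298 1801 x [0.358 0.532] y [-0.3   -0.116]
top 0.318 7404 x [0.355 0.518] y [-0.299 -0.126]
scene -0.002 110 x [0.443 0.516] y [-0.261 -0.237]
scene 0.018 111 x [0.44  0.518] y [-0.258 -0.237]
scene 0.038 51 x [0.436 0.513] y [-0.258 -0.238]
scene 0.058 33 x [0.441 0.528] y [-0.257 -0.235]
scene 0.078 533 x [0.4   0.559] y [-0.279 -0.213]
scene 0.098 631 x [0.398 0.567] y [-0.278 -0.213]
scene 0.118 1095 x [0.392 0.567] y [-0.278 -0.215]
scene 0.138 320 x [0.435 0.495] y [-0.269 -0.223]
scene 0.158 170 x [0.431 0.495] y [-0.269 -0.214]
scene 0.178 541 x [0.435 0.514] y [-0.278 -0.212]
scene 0.198 369 x [0.471 0.514] y [-0.275 -0.212]
scene 0.218 492 x [0.469 0.513] y [-0.274 -0.213]
scene 0.238 386 x [0.486 0.519] y [-0.278 -0.188]
scene 0.258 272 x [0.496 0.538] y [-0.23  -0.193]
scene 0.278 56 x [0.527 0.543] y [-0.233 -0.214]
```

Call:
move_arm --fingers '[0.35,0.35,0.35,0.35,0.35,0.35,0.35,0.35,0.35,0.35]' --pt "0.75 0 0" --pt "0.75 0 0" --pt "0.75 0 0" --pt "0.75 0 0" --pt "0.75 0 0" --pt "0.75 0 0" --pt "0.75 0 0" --pt "0.75 0 0" --pt "0.75 0 0" --pt "0.35 0 0" --spin '[0,0,0,0,0,0,0,0,0,0]'

```text
time: 4.8
tcp_pos: [0.4738, -0.2487, 0.016]
orientation: [0.0, 0.708, 0.002, 0.706]
wrist_force: [-0.7, 0.9, -0.6]
grip_width: 0.653
```

```bash
python3 -c "
from h import *
st([.475,-.215,.015])"
```

```text
t 4.8 tcp [ 0.4738 -0.2487  0.016 ] F [-0.7  0.9 -0.6] M [-0.06  0.11  0.06] w 0.653
tool x [-0.0035  0.0025 -1.    ] y [-0.0024  1.      0.0025] z [ 1.      0.0024 -0.0035] zdir yaw 0.14 q6 [-0.58  0.09  2.05  0.    1.01 -0.59]
delta tool units [0.027 0.842 0.032]
```

Call:
move_arm --fingers '[0.35,0.35,0.35,0.35,0.35,0.35,0.35,0.35,0.35,0.35]' --pt "0 0.1 0" --pt "0 0.1 0" --pt "0 0.1 0" --pt "0 0.1 0" --pt "0 0.1 0" --pt "0 0.1 0" --pt "0 0.08 0" --pt "0 0.08 0" --pt "0 0.06 0" --pt "0 0.06 0" --spin '[0,0,0,0,0,0,0,0,0,0]'

```text
time: 5.8
tcp_pos: [0.4752, -0.2163, 0.0187]
orientation: [-0.001, 0.707, -0.0, 0.707]
wrist_force: [-0.4, -9.5, -3.8]
grip_width: 0.651
```

Call:
move_arm --fingers '[0.35,0.35,0.35,0.35,0.35,0.35]' --pt "0 0.06 0" --pt "0 0.06 0" --pt "0 0.06 0" --pt "0 0.06 0" --pt "0 0.06 0" --pt "0 0.06 0" --spin '[0,0,0,0,0,0]'

```text
time: 6.4
tcp_pos: [0.4753, -0.2036, 0.0187]
orientation: [-0.002, 0.707, -0.001, 0.707]
wrist_force: [-0.4, -9.8, -3.8]
grip_width: 0.65
```

```bash
python3 -c "
from h import *
st()
p,d=robot.capture('scene');save('scene2',p);W=cloud('scene',d)
import m
print(m.rect(W,0,.070,.085,(.3,.6,-.22,.25))[1],m.rect(W,0,.185,.205,(.3,.6,-.19,.25))[1])
"
```

```text
t 6.4 tcp [ 0.4753 -0.2036  0.0187] F [-0.4 -9.8 -3.8] M [-1.35  0.08 -0.02] w 0.65
tool x [ 8.0e-04 -4.6e-03 -1.0e+00] y [-6.0e-04  1.0e+00 -4.6e-03] z [1.e+00 7.e-04 8.e-04] zdir yaw 0.04 q6 [-0.51  0.04  2.1  -0.    1.   -0.5 ]
((0.47766271233558655, -0.05179734528064728), (0.10362479090690613, 0.2805142402648926), 0.5022662878036499) ((0.4894556403160095, -0.06702853739261627), (0.23371559381484985, 0.08456534892320633), 80.26972961425781)
```

View pics/scene2.png

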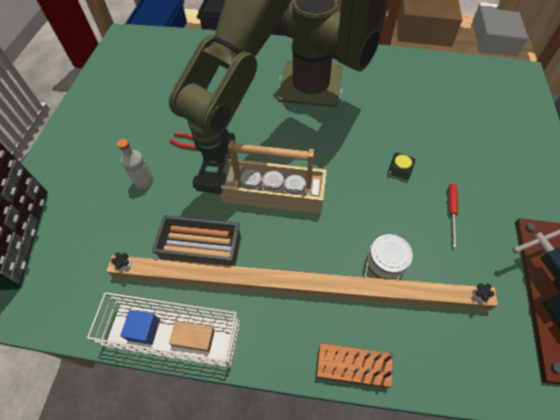

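Call:
move_arm --fingers '[0.35,0.35,0.35,0.35,0.35,0.35,0.35,0.35,0.35,0.35,0.35,0.35]' --pt "0 0.08 0" --pt "0 0.1 0" --pt "0 0.1 0" --pt "0 0.1 0" --pt "0 0.1 0" --pt "0 0.1 0" --pt "0 0.1 0" --pt "0 0.1 0" --pt "0 0.1 0" --pt "0 0.1 0" --pt "0 0.1 0" --pt "0 0.1 0" --spin '[0,0,0,0,0,0,0,0,0,0,0,0]'

```text
time: 7.65
tcp_pos: [0.4754, -0.1564, 0.0188]
orientation: [-0.002, 0.707, -0.001, 0.707]
wrist_force: [0.1, -8.6, -3.5]
grip_width: 0.648
```

```bash
python3 -c "
from h import *
st()
p,d=robot.capture('scene');W=cloud('scene',d)
import m
print(m.rect(W,0,.070,.085,(.3,.6,-.16,.25))[1])
"
```

```text
t 7.65 tcp [ 0.4754 -0.1564  0.0188] F [ 0.1 -8.6 -3.5] M [-1.42  0.06 -0.  ] w 0.648
tool x [ 9.0e-04 -4.7e-03 -1.0e+00] y [-7.0e-04  1.0e+00 -4.7e-03] z [1.e+00 7.e-04 9.e-04] zdir yaw 0.04 q6 [-0.42  0.    2.13 -0.    1.   -0.42]
((0.4778287410736084, -0.004374369978904724), (0.10310670733451843, 0.28052741289138794), 0.06986979395151138)
```

Call:
move_arm --fingers '[0.35,0.35,0.35,0.35,0.35,0.35,0.35,0.35,0.35,0.35,0.35,0.35]' --pt "0 0.1 0" --pt "0 0.1 0" --pt "0 0.1 0" --pt "0 0.1 0" --pt "0 0.1 0" --pt "0 0.1 0" --pt "0 0.1 0" --pt "0 0.1 0" --pt "0 0.1 0" --pt "0 0.1 0" --pt "0 0.1 0" --pt "0 0.06 0" --spin '[0,0,0,0,0,0,0,0,0,0,0,0]'

```text
time: 8.9
tcp_pos: [0.4755, -0.1099, 0.0188]
orientation: [-0.002, 0.707, -0.001, 0.707]
wrist_force: [0.0, -10.2, -2.7]
grip_width: 0.65
```

```bash
python3 -c "
from h import *
st()
p,d=robot.capture('scene');W=cloud('scene',d);save('scene3',p)
import m
print(m.rect(W,0,.070,.085,(.3,.6,-.11,.25))[1])
"
```

```text
t 8.9 tcp [ 0.4755 -0.1099  0.0188] F [  0.  -10.2  -2.7] M [-1.47  0.05  0.03] w 0.65
tool x [ 9.0e-04 -4.7e-03 -1.0e+00] y [-0.001   1.     -0.0047] z [1.e+00 1.e-03 9.e-04] zdir yaw 0.06 q6 [-0.33 -0.02  2.16 -0.    1.   -0.33]
((0.4772116243839264, 0.043512433767318726), (0.10342863202095032, 0.2781199812889099), 0.18455074727535248)
```

View pics/scene3.png

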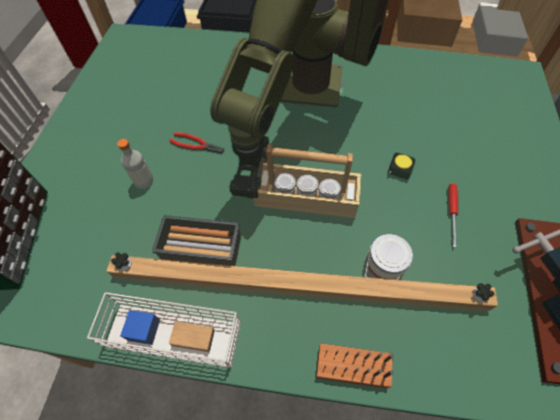

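Call:
move_arm --fingers '[0.35,0.35,0.35,0.2,0,0,0,0,0,0,0]' --pt "0 -0.3 0" --pt "0 -0.6 0" --pt "0 -0.6 0" --pt "-0.7 0 0" --pt "-0.9 0 0" --pt "-0.9 0 0" --pt "-0.9 0 0" --pt "-0.9 0 0" --pt "-0.9 0 0" --pt "-0.9 0 0" --pt "-0.9 0 0" --spin '[0,0,0,0,0,0,0,0,0,0,0]'

```text
time: 10.05
tcp_pos: [0.4749, -0.168, 0.3002]
orientation: [0.0, 0.707, 0.0, 0.707]
wrist_force: [0.7, -0.2, 0.2]
grip_width: 1.002
```

Call:
move_arm --fingers '[0,0,0,0,0,0,0,0,0,0,0,0]' --pt "0 0 0" --pt "0 0 0" --pt "0 0 0" --pt "0 0 0" --pt "0 0 0" --pt "0 0 0" --pt "0 0 0" --pt "0 0 0" --pt "0 0 0" --pt "0 0 0" --pt "0 0 0" --pt "0 0 0" --spin '[-1,-1,-1,-1,-1,-1,-1,-1,-1,-1,-1,-0.6]'

```text
time: 11.25
tcp_pos: [0.475, -0.1681, 0.2985]
orientation: [-0.513, 0.486, 0.513, 0.487]
wrist_force: [0.1, -0.1, -0.9]
grip_width: 1.0
```

```bash
python3 -c "
from h import *
st([.379,.0377,.30])
import m
for n in ['scene','top']:
  p,d=robot.capture(n);W=cloud(n,d)
  print(n,m.rect(W,0,.070,.085,(.3,.6,-.11,.25))[1])
"
```

```text
t 11.25 tcp [ 0.475  -0.1681  0.2985] F [ 0.1 -0.1 -0.9] M [ 0.01 -0.03  0.02] w 1.0
tool x [-3.e-04  6.e-04 -1.e+00] y [-9.986e-01 -5.320e-02  2.000e-04] z [-5.320e-02  9.986e-01  6.000e-04] zdir yaw 93.05 q6 [-0.45 -0.24  1.86  0.    1.52 -2.07]
delta tool units [-0.034  2.124  5.265]
scene ((0.47745516896247864, 0.04275283217430115), (0.10368258506059647, 0.2804833948612213), 0.18323856592178345)
top ((0.47515666484832764, 0.041903309524059296), (0.10029724985361099, 0.2797769010066986), 0.024749647825956345)
```

Call:
move_arm --fingers '[0,0,0,0,0,0,0,0]' --pt "0 0.3 0.66" --pt "0 0.3 0.66" --pt "0 0.3 0.66" --pt "0 0.3 0.66" --pt "0 0.3 0.66" --pt "0 0.3 0.66" --pt "0 0.32 0.66" --pt "0 0 0.65" --spin '[0,0,0,0,0,0,0,0]'

```text
time: 12.15
tcp_pos: [0.3792, 0.0393, 0.299]
orientation: [0.512, -0.488, -0.511, -0.489]
wrist_force: [0.3, 0.1, -0.2]
grip_width: 1.003
```

Call:
move_arm --fingers '[0,0,0,0,0,0,0,0,0,0]' --pt "0.75 0 0" --pt "0.75 0 0" --pt "0.75 0 0" --pt "0.75 0 0" --pt "0.75 0 0" --pt "0.75 0 0" --pt "0.75 0 0" --pt "0.75 0 0" --pt "0.75 0 0" --pt "0.35 0 0" --spin '[0,0,0,0,0,0,0,0,0,0]'

```text
time: 13.15
tcp_pos: [0.378, 0.0385, 0.0119]
orientation: [-0.51, 0.489, 0.513, 0.487]
wrist_force: [-0.7, 0.0, 1.2]
grip_width: 0.999
```

```bash
python3 -c "
from h import *
st([.379,.0377,.014])"
```

```text
t 13.15 tcp [0.378  0.0385 0.0119] F [-0.7  0.   1.2] M [-0.02 -0.01  0.  ] w 0.999
tool x [-4.5e-03  4.0e-04 -1.0e+00] y [-0.9989 -0.0466  0.0045] z [-4.660e-02  9.989e-01  6.000e-04] zdir yaw 92.67 q6 [-0.04 -0.28  2.4   0.    1.03 -1.66]
delta tool units [-0.052 -0.023 -0.021]
```

Call:
move_arm --fingers '[0,0,0,0,0,0,0,0,0,0,0,0]' --pt "0 -0.2 0" --pt "0 -0.2 0" --pt "0 -0.2 0" --pt "0 -0.1 0" --pt "0 -0.05 0" --pt "0 -0.05 0" --pt "0 -0.05 0" --pt "0 -0.05 0" --pt "0 -0.05 0" --pt "0 -0.05 0" --pt "0 -0.05 0" --pt "0 -0.05 0" --spin '[0,0,0,0,0,0,0,0,0,0,0,0]'

```text
time: 14.35
tcp_pos: [0.4186, 0.0404, 0.0125]
orientation: [-0.509, 0.491, 0.515, 0.485]
wrist_force: [-14.3, -3.2, 4.6]
grip_width: 0.999
```

Call:
move_arm --fingers '[0,0,0,0,0,0]' --pt "0 -0.06 0" --pt "0 -0.06 0" --pt "0 -0.06 0" --pt "0 -0.06 0" --pt "0 -0.06 0" --pt "0 -0.06 0" --spin '[0,0,0,0,0,0]'

```text
time: 14.95
tcp_pos: [0.4323, 0.0411, 0.0124]
orientation: [-0.508, 0.491, 0.516, 0.484]
wrist_force: [-16.4, -2.3, 7.3]
grip_width: 1.001
```

```bash
cat > look.py <<'E'
from h import *
import m,sys
st()
p,d=robot.capture('scene');W=cloud('scene',d)
if len(sys.argv)>1: save(sys.argv[1],p)
r=m.rect(W,0,.068,.085,(.3,.72,-.115,.202))[1];print(r)
x,y,z=W[...,0],W[...,1],W[...,2]
k=(z>.068)&(z<.09)&(x>.3)&(x<.72)&(y>-.115)&(y<.205)
for a in (0,30,60): pass
q=W[k]; A=np.c_[q[:,:2]-q[:,:2].mean(0),np.ones(len(q))]
print('rim plane slopes',np.linalg.lstsq(A,q[:,2],rcond=None)[0].round(4))
n=np.array([.9988,.0499]);c=np.array(r[0]);print('n',c@n,'s',c@[-.0499,.9988],'home n .672(scene)/.670(top), s .019')
E
python3 look.py scene4
```

```text
t 14.95 tcp [0.4323 0.0411 0.0124] F [-16.4  -2.3   7.3] M [-0.36  2.37 -0.2 ] w 1.001
tool x [-1.490e-02 -8.000e-04 -9.999e-01] y [-0.9987 -0.0488  0.0149] z [-4.880e-02  9.988e-01 -1.000e-04] zdir yaw 92.8 q6 [-0.03 -0.13  2.27 -0.    1.01 -1.65]
((0.5240916609764099, 0.00018952786922454834), (0.21822062134742737, 0.39767986536026), 31.08451271057129)
rim plane slopes [0.0002 0.0005 0.0739]
n 0.5234722084239125 s -0.025962873446941374 home n .672(scene)/.670(top), s .019
```

View pics/scene4.png

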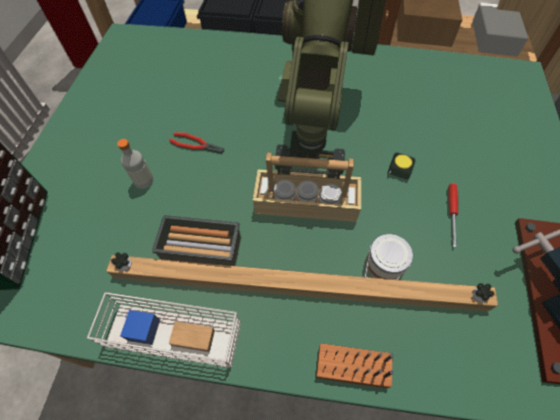

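```bash
cat > look.py <<'E'
from h import *
import m,sys
s,R=st()
for nm in ['scene']+(['top'] if 'top' in sys.argv else []):
    p,d=robot.capture(nm);W=cloud(nm,d)
    if len(sys.argv)>1 and nm=='scene': save(sys.argv[1],p)
    x,y,z=W[...,0],W[...,1],W[...,2]
    fx=s['tcp_pos'][0]+.018
    k=(z>.062)&(z<.085)&(x>fx)&(x<.73)&(y>-.128)&(y<.202)&(x<fx+.115)
    q=W[k]; A=np.c_[q[:,:2]-q[:,:2].mean(0),np.ones(len(q))]
    k2=(z>.070)&k; q2=W[k2]
    sl=np.linalg.lstsq(np.c_[q2[:,:2]-q2[:,:2].mean(0),np.ones(len(q2))],q2[:,2],rcond=None)[0]
    E=[]
    for b in np.arange(q[:,1].min()+.01,q[:,1].max()-.01,.01):
        g=q[abs(q[:,1]-b)<.005]
        if len(g)>4: E.append((b,np.percentile(g[:,0],95)))
    E=np.array(E);f=np.polyfit(E[:,0],E[:,1],1)
    for _ in range(3):
        r=E[:,1]-np.polyval(f,E[:,0]);E=E[abs(r)<max(.002,2*r.std())];f=np.polyfit(E[:,0],E[:,1],1)
    yc=np.percentile(q[:,1],[.5,99.5]);ym=yc.mean();xf=np.polyval(f,ym)
    print(nm,'slope',sl.round(4),'far edge slope',f.round(4),'yaw',np.degrees(-np.arctan(f[0])).round(2),'y ends',yc.round(4),'far mid n',(xf*.9988+ym*.0499).round(4),'s ctr',(-.0499*(xf-.05)+.9988*ym).round(4))
    a,b=m.stop(W);print('stop',a.round(4),'face n at y=.05',((np.polyval(a,.05))*.9988+.05*.0499).round(4))
E
python3 look.py
```

```text
t 15.0 tcp [0.4329 0.0412 0.0123] F [-9.9 -1.  -1.1] M [-0.32  1.85 -0.14] w 1.001
tool x [-1.330e-02 -7.000e-04 -9.999e-01] y [-0.9987 -0.049   0.0134] z [-0.049   0.9988 -0.    ] zdir yaw 92.81 q6 [-0.03 -0.13  2.27 -0.    1.01 -1.65]
scene slope [0.0005 0.0002 0.0742] far edge slope [-0.0481  0.5489] yaw 2.76 y ends [-0.0936  0.1851] far mid n 0.5483 s ctr 0.0209
stop [-0.0491  0.7232] face n at y=.05 0.7224
```

Call:
move_arm --fingers '[0,0,0,0,0,0,0,0,0,0,0,0]' --pt "0 -0.06 0" --pt "0 -0.07 0" --pt "0 -0.07 0" --pt "0 -0.07 0" --pt "0 -0.07 0" --pt "0 -0.07 0" --pt "0 -0.07 0" --pt "0 -0.07 0" --pt "0 -0.07 0" --pt "0 -0.07 0" --pt "0 -0.07 0" --pt "0 -0.07 0" --spin '[0,0,0,0,0,0,0,0,0,0,0,0]'

```text
time: 16.25
tcp_pos: [0.4652, 0.0431, 0.0121]
orientation: [-0.509, 0.491, 0.516, 0.484]
wrist_force: [-15.2, 0.1, 4.5]
grip_width: 1.001
```

```bash
python3 look.py scene5
```

```text
t 16.25 tcp [0.4652 0.0431 0.0121] F [-15.2   0.1   4.5] M [-0.26  2.27 -0.03] w 1.001
tool x [-1.510e-02 -5.000e-04 -9.999e-01] y [-0.9986 -0.0497  0.0151] z [-4.970e-02  9.988e-01  3.000e-04] zdir yaw 92.85 q6 [-0.02 -0.05  2.2  -0.    1.01 -1.64]
scene slope [0.0004 0.0001 0.0741] far edge slope [-0.049   0.5812] yaw 2.81 y ends [-0.0916  0.187 ] far mid n 0.5806 s ctr 0.0212
stop [-0.0502  0.7232] face n at y=.05 0.7223
```

Call:
move_arm --fingers '[0,0,0,0,0,0,0,0,0,0,0,0]' --pt "0 -0.07 0" --pt "0 -0.08 0" --pt "0 -0.08 0" --pt "0 -0.08 0" --pt "0 -0.08 0" --pt "0 -0.08 0" --pt "0 -0.08 0" --pt "0 -0.08 0" --pt "0 -0.08 0" --pt "0 -0.08 0" --pt "0 -0.08 0" --pt "0 -0.08 0" --spin '[0,0,0,0,0,0,0,0,0,0,0,0]'

```text
time: 17.5
tcp_pos: [0.5032, 0.045, 0.0119]
orientation: [-0.508, 0.491, 0.516, 0.484]
wrist_force: [-14.4, 0.0, 3.4]
grip_width: 0.999
```

Call:
move_arm --fingers '[0,0,0,0,0,0,0,0,0,0,0,0]' --pt "0 -0.08 0" --pt "0 -0.08 0" --pt "0 -0.08 0" --pt "0 -0.08 0" --pt "0 -0.08 0" --pt "0 -0.08 0" --pt "0 -0.08 0" --pt "0 -0.08 0" --pt "0 -0.08 0" --pt "0 -0.08 0" --pt "0 -0.08 0" --pt "0 -0.08 0" --spin '[0,0,0,0,0,0,0,0,0,0,0,0]'

```text
time: 18.7
tcp_pos: [0.5416, 0.0469, 0.0119]
orientation: [-0.508, 0.491, 0.516, 0.484]
wrist_force: [-14.6, -1.3, 3.7]
grip_width: 0.999
```

```bash
python3 look.py scene6
```

```text
t 18.7 tcp [0.5416 0.0469 0.0119] F [-14.6  -1.3   3.7] M [-0.08  2.13 -0.01] w 0.999
tool x [-1.490e-02 -2.000e-04 -9.999e-01] y [-0.9987 -0.0496  0.0149] z [-4.960e-02  9.988e-01  5.000e-04] zdir yaw 92.84 q6 [-0.01  0.12  2.03 -0.    1.01 -1.63]
scene slope [ 0.004  -0.0004  0.0742] far edge slope [-0.049   0.6577] yaw 2.81 y ends [-0.12    0.1905] far mid n 0.6569 s ctr 0.005
stop [-0.0506  0.7234] face n at y=.05 0.7225
```

View pics/scene6.png

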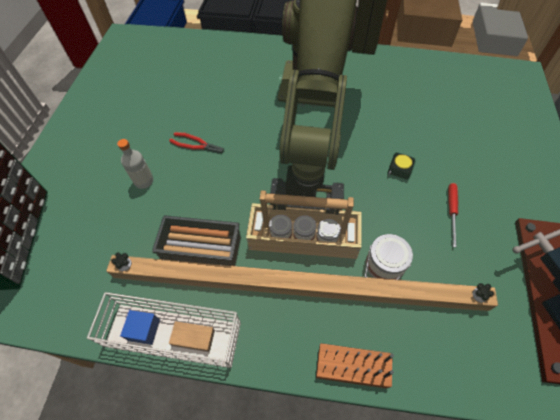

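Call:
move_arm --fingers '[0,0,0,0,0,0,0,0,0,0,0,0]' --pt "0 -0.08 0" --pt "0 -0.08 0" --pt "0 -0.08 0" --pt "0 -0.08 0" --pt "0 -0.08 0" --pt "0 -0.08 0" --pt "0 -0.08 0" --pt "0 -0.08 0" --pt "0 -0.08 0" --pt "0 -0.08 0" --pt "0 -0.08 0" --pt "0 -0.08 0" --spin '[0,0,0,0,0,0,0,0,0,0,0,0]'

```text
time: 19.95
tcp_pos: [0.58, 0.0487, 0.0117]
orientation: [-0.508, 0.491, 0.516, 0.484]
wrist_force: [-13.9, -0.3, 3.7]
grip_width: 1.0
```

Call:
move_arm --fingers '[0,0,0,0,0,0,0,0,0,0]' --pt "0 -0.05 0" --pt "0 -0.05 0" --pt "0 -0.05 0" --pt "0 -0.05 0" --pt "0 -0.05 0" --pt "0 -0.05 0" --pt "0 -0.05 0" --pt "0 -0.05 0" --pt "0 -0.05 0" --pt "0 -0.05 0" --spin '[0,0,0,0,0,0,0,0,0,0]'

```text
time: 20.95
tcp_pos: [0.5999, 0.0497, 0.0117]
orientation: [-0.509, 0.491, 0.516, 0.484]
wrist_force: [-12.8, -0.9, 3.9]
grip_width: 1.001
```

```bash
python3 look.py scene7
```

```text
t 20.95 tcp [0.5999 0.0497 0.0117] F [-12.8  -0.9   3.9] M [-0.02  2.15 -0.01] w 1.001
tool x [-1.480e-02 -3.000e-04 -9.999e-01] y [-0.9987 -0.0496  0.0148] z [-4.960e-02  9.988e-01  4.000e-04] zdir yaw 92.84 q6 [-0.01  0.24  1.89 -0.    1.03 -1.63]
scene slope [ 0.0049 -0.0013  0.0742] far edge slope [-0.0518  0.7165] yaw 2.97 y ends [-0.1235  0.1934] far mid n 0.7156 s ctr 0.0017
stop [-0.0463  0.7114] face n at y=.05 0.7107
```

~7 mm left; creeping in while watching the force.

Call:
move_arm --fingers '[0,0,0,0,0]' --pt "0 -0.03 0" --pt "0 -0.03 0" --pt "0 -0.03 0" --pt "0 -0.03 0" --pt "0 -0.02 0" --spin '[0,0,0,0,0]'

```text
time: 21.5
tcp_pos: [0.6047, 0.05, 0.0117]
orientation: [-0.508, 0.492, 0.517, 0.483]
wrist_force: [-20.4, -0.8, 7.5]
grip_width: 1.0
```

Call:
move_arm --fingers '[0,0]' --pt "0 -0.02 0" --pt "0 -0.02 0" --spin '[0,0]'

```text
time: 21.7
tcp_pos: [0.6044, 0.0499, 0.0117]
orientation: [-0.507, 0.493, 0.518, 0.482]
wrist_force: [-27.0, -2.2, 12.8]
grip_width: 0.997
```

Call:
move_arm --fingers '[0,0]' --pt "0 -0.02 0" --pt "0 -0.02 0" --spin '[0,0]'

```text
time: 21.9
tcp_pos: [0.6043, 0.0499, 0.0115]
orientation: [-0.506, 0.494, 0.519, 0.481]
wrist_force: [-33.5, -2.1, 16.3]
grip_width: 1.0
```

```bash
python3 look.py scene8
```

```text
t 21.9 tcp [0.6043 0.0499 0.0115] F [-33.5  -2.1  16.3] M [-0.32  4.11  0.1 ] w 1.0
tool x [-0.0259 -0.001  -0.9997] y [-0.9984 -0.05    0.0259] z [-5.000e-02  9.987e-01  3.000e-04] zdir yaw 92.87 q6 [-0.01  0.25  1.87 -0.    1.04 -1.63]
scene slope [ 0.004  -0.001   0.0742] far edge slope [-0.0509  0.7212] yaw 2.92 y ends [-0.1241  0.1938] far mid n 0.7203 s ctr 0.0014
stop [-0.0401  0.7064] face n at y=.05 0.7061
```

View pics/scene8.png

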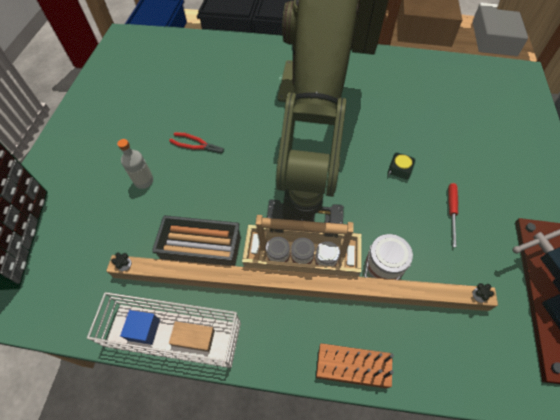

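Call:
move_arm --fingers '[0,0,0,0,0,0,0,0,0,0]' --pt "0 0.05 0" --pt "0 0.05 0" --pt "0 0.05 0" --pt "0 0.1 0" --pt "0 0.3 0" --pt "0 0.5 0" --pt "0 0.5 0" --pt "0 0.5 0" --pt "0 0.5 0" --pt "0 0.5 0" --spin '[0,0,0,0,0,0,0,0,0,0]'

```text
time: 22.95
tcp_pos: [0.4929, 0.0441, 0.0154]
orientation: [0.513, -0.487, -0.512, -0.488]
wrist_force: [0.0, -0.6, 0.0]
grip_width: 1.003
```

Call:
move_arm --fingers '[0,0,0,0,0,0,0,0,0,0,0,0]' --pt "-0.9 0 0" --pt "-0.9 0 0" --pt "-0.9 0 0" --pt "-0.9 0 0" --pt "-0.9 0 0" --pt "-0.9 0 0" --pt "-0.9 0 0" --pt "-0.9 0 0" --pt "0 0.9 0" --pt "0 0.9 0" --pt "0 0.9 0" --pt "0 0 0" --spin '[0,0,0,0,0,0,0,0,0,0,0,0]'

```text
time: 24.15
tcp_pos: [0.3831, 0.0389, 0.3038]
orientation: [0.513, -0.487, -0.511, -0.489]
wrist_force: [0.3, -0.2, -0.8]
grip_width: 1.0
```

```bash
python3 - <<'E'
from m import *
st()
for n in ['scene','top']:
    p,d=robot.capture(n);save(n+'9',p);W=cloud(n,d);W0=np.load(n+'W.npy')
    cv2.imwrite(f'pics/{n}9z.png',cv2.resize(cv2.cvtColor(p,cv2.COLOR_RGB2BGR)[(200 if n=='scene' else 110):(320 if n=='scene' else 230),130:450],None,fx=2.4,fy=2.4))
    print(n,'tote',rect(W,0,.070,.085,(.54,.73,-.13,.205))[1])
    print(n,'handle',rect(W,0,.185,.21,(.54,.73,-.13,.205))[1])
    for V in (W0,W):
        P,_=rect(V,0,.068,.08,(.55,.7,.212,.35));print('tin',cv2.minEnclosingCircle(P),'box',rect(V,0,.070,.08,(.55,.73,-.36,-.132))[1])
E
```

```text
t 24.15 tcp [0.3831 0.0389 0.3038] F [ 0.3 -0.2 -0.8] M [ 0.01  0.02 -0.01] w 1.0
tool x [ 4.4e-03 -2.0e-04 -1.0e+00] y [-0.9988 -0.049  -0.0044] z [-4.900e-02  9.988e-01 -4.000e-04] zdir yaw 92.81 q6 [-0.04 -0.54  2.07 -0.    1.61 -1.66]
scene tote ((0.6682159304618835, 0.031227469444274902), (0.10440491884946823, 0.32556915283203125), 2.204793930053711)
scene handle ((0.6686805486679077, 0.053885024040937424), (0.023556336760520935, 0.20654471218585968), 2.6888933181762695)
tin ((0.651378870010376, 0.26777464151382446), 0.05065186694264412) box ((0.6768419742584229, -0.2189522385597229), (0.10554710030555725, 0.17675982415676117), 2.2061915397644043)
tin ((0.6522620916366577, 0.26808643341064453), 0.05105697363615036) box ((0.67691570520401, -0.21959301829338074), (0.10479117929935455, 0.17644810676574707), 1.513709306716919)
top tote ((0.6661157011985779, 0.03173196315765381), (0.10326483845710754, 0.32552674412727356), 2.187610387802124)
top handle ((0.665910542011261, 0.0535196028649807), (0.024294693022966385, 0.20773468911647797), 2.770200490951538)
tin ((0.6498098969459534, 0.26659953594207764), 0.05080657824873924) box ((0.6754810214042664, -0.21978312730789185), (0.10452564805746078, 0.17879045009613037), 1.8931938409805298)
tin ((0.6498156785964966, 0.26635515689849854), 0.05149552971124649) box ((0.6754519939422607, -0.21951475739479065), (0.10497584193944931, 0.1781989485025406), 1.8592184782028198)
```

View pics/top9.png

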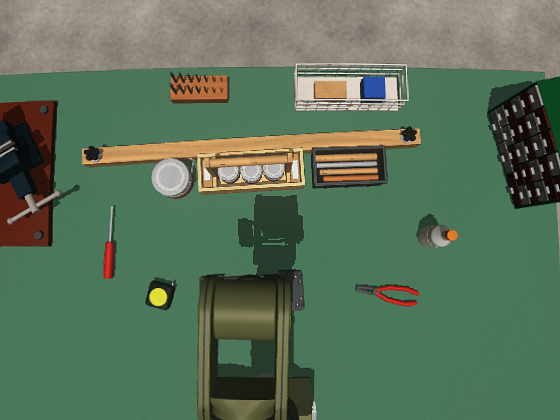

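View pics/scene9z.png

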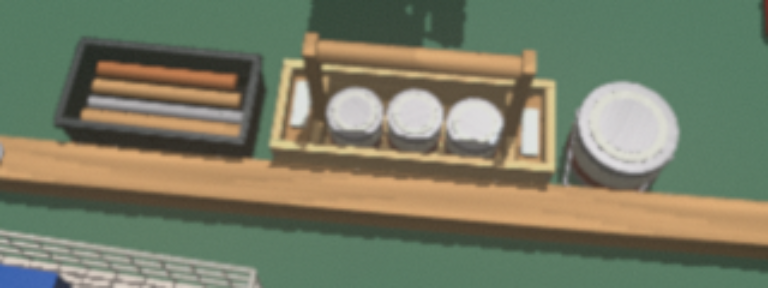

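View pics/top9z.png

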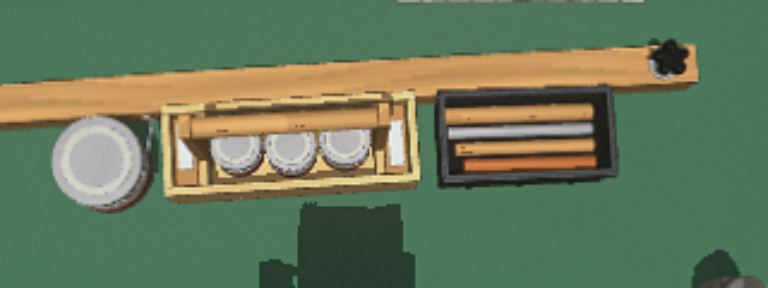

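```bash
python3 - <<'E'
from m import *
c=robot.calibration('wrist');print(np.array(c['hand_eye']).round(3),np.array(c['K']).round(0))
p,d=robot.capture('wrist');save('w0',p)
p,d=robot.capture('scene');W=cloud('scene',d)
x,y,z=W[...,0],W[...,1],W[...,2]
n=x*.9988+y*.0499;s=-x*.0499+y*.9988
def line(k,pc):
    E=[]
    for b in np.arange(-.105,.15,.01):
        g=k&(abs(s-b)<.005)
        if g.sum()>3:E.append((b,np.percentile(n[g],pc)))
    E=np.array(E);f=np.polyfit(E[:,0],E[:,1],1);return f.round(4),(E[:,1]-np.polyval(f,E[:,0])).std().round(4)
k=(z>.066)&(z<.085)&(n>.6)&(n<.74)
print('tote far',line(k,97),'near',line(k,3))
k=(z>.035)&(z<.052)&(n>.70)&(n<.79);print('stop far',line(k,97))
W=np.load('sceneW.npy');x,y,z=W[...,0],W[...,1],W[...,2]
n=x*.9988+y*.0499;s=-x*.0499+y*.9988
k=(z>.035)&(z<.052)&(n>.70)&(n<.79);print('stop0 far',line(k,97),'near',line(k,3))
k=(z>.01)&(z<.035)&(n>.70)&(n<.76);print('stop0 lower',k.sum())
E
```

```text
[[ 0.001 -0.271  0.963 -0.168]
 [-0.002 -0.963 -0.271  0.076]
 [ 1.    -0.001 -0.001  0.   ]
 [ 0.     0.     0.     1.   ]] [[320.   0. 281.]
 [  0. 320. 215.]
 [  0.   0.   1.]]
tote far (array([0.0013, 0.7195]), np.float64(0.0004)) near (array([-0.0012,  0.6282]), np.float64(0.0109))
stop far (array([6.000e-04, 7.653e-01]), np.float64(0.0003))
stop0 far (array([3.000e-04, 7.653e-01]), np.float64(0.0003)) near (array([-6.000e-04,  7.225e-01]), np.float64(0.0006))
stop0 lower 794
```

View pics/w0.png

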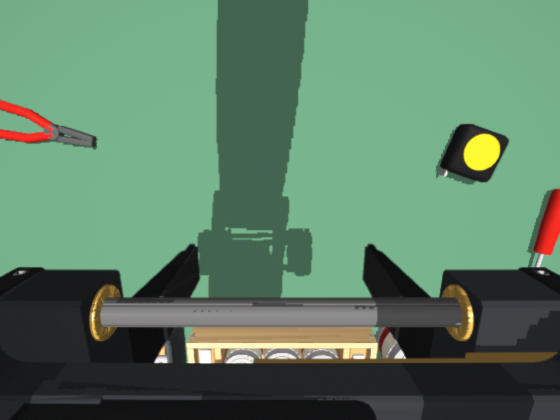

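Call:
move_arm --fingers '[0,0,0,0,0,0,0,0,0,0,0,0]' --pt "0 -0.8 0" --pt "0 -0.85 0" --pt "0 -0.85 0" --pt "0 -0.85 0" --pt "0 -0.85 0" --pt "0 -0.85 0" --pt "0 -0.85 0" --pt "0 -0.85 0" --pt "0 -0.85 0" --pt "0 -0.85 0" --pt "0 -0.85 0" --pt "0 -0.5 0" --spin '[0,0,0,0,0,0,0,0,0,0,0,0]'

```text
time: 25.55
tcp_pos: [0.7796, 0.0581, 0.2995]
orientation: [-0.512, 0.488, 0.513, 0.487]
wrist_force: [-0.5, 0.3, 0.1]
grip_width: 0.999
```

```bash
python3 - <<'E'
from m import *
s,R=st()
T=np.eye(4);T[:3,:3]=R;T[:3,3]=s['tcp_pos'];T=T@np.array(robot.calibration('wrist')['hand_eye'])
p,d=robot.capture('wrist');save('w1',p);W=cloud('wrist',d,T);np.savez('w1.npz',p=p,d=d,W=W)
x,y,z=W[...,0],W[...,1],W[...,2]
n=x*.9988+y*.0499;s=-x*.0499+y*.9988
def line(k,pc):
    E=[]
    for b in np.arange(-.105,.15,.01):
        g=k&(abs(s-b)<.005)
        if g.sum()>3:E.append((b,np.percentile(n[g],pc)))
    E=np.array(E);f=np.polyfit(E[:,0],E[:,1],1);return f.round(4),(E[:,1]-np.polyval(f,E[:,0])).std().round(4)
k=(z>.066)&(z<.085)&(n>.6)&(n<.74);print('tote far',line(k,98))
k=(z>.035)&(z<.052)&(n>.71)&(n<.79);print('stop far',line(k,98),'near',line(k,2))
E
```

```text
t 25.55 tcp [0.7796 0.0581 0.2995] F [-0.5  0.3  0.1] M [ 0.05  0.02 -0.03] w 0.999
tool x [-0.0023  0.     -1.    ] y [-0.9988 -0.0491  0.0023] z [-4.910e-02  9.988e-01  1.000e-04] zdir yaw 92.81 q6 [ 0.01  0.38  1.2   0.    1.56 -1.61]
tote far (array([0.0018, 0.7171]), np.float64(0.0004))
stop far (array([0.0025, 0.7631]), np.float64(0.0001)) near (array([0.01  , 0.7188]), np.float64(0.0016))
```

View pics/w1.png

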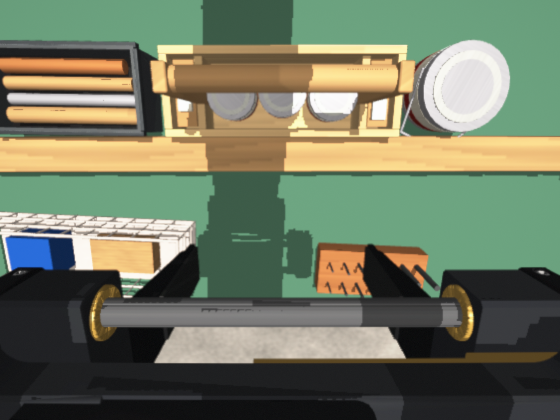

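```bash
python3 -c "
from h import *
print(robot.finish_job())"
```

```text
the job is handed in; nothing more can be done
None
```

The tote is in the gap with its long side snug and square against the timber stop, and the job was handed in at about 25.6 s.

I pushed it low on its end about 106 mm to the left, to line it up with the middle of the gap. Then I pushed its long side about 195 mm with both open fingers turned square to the stop. It stopped moving at the batten, and I let the force rise to about 34 N before backing straight off.

**Last checks:**
- **Squareness:** the wrist-camera fit puts the tote parallel to the batten within about 0.05°. The handle fits from the other two cameras read about 0.1–0.2° off, which I put down to noise.
- **Snugness:** the measured seam is 1 mm or less in the scene and wrist views, and no green table shows through it in the wrist picture. The top-view handle fit put the tote about 1.5 mm short of home, within the 2 mm calibration tolerance. I relied on the force rise and the seam view.
- **Position in the gap:** the tote sits about 2 mm off the middle, with about 24 mm clear to the paint tin and 28 mm to the storage box.
- **Nothing disturbed:** the tin and box measured the same before and after, within about 1 mm. The other items look unmoved in the pictures. The three small tins are still standing in the tote.
- **Flatness:** the rim slope stayed near zero in the clean measurements during the long push. The last few read 0.004–0.005 rad, but the storage box was in view for those and affected the fit.

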